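# Seat the dilution plates in order, then hold the loupe in focus over the last one

### The job

Set up the plate count: take the stacked culture dishes from the top down and set the upper one down flat in seat 2 of the reading tray, then the lower one in seat 3, gently, leaving the control dish undisturbed in seat 1. Then pick up the loupe by its handle and finish holding it still and level, centred over the dish in seat 3, with its frame at the height of the collar on the gauge post, which marks the focal height. Do not let the loupe touch the dishes, tray or post, leave the collar as it is set, keep the other things on the bench where they are, and end with the loupe still in the gripper: do not put it down.

Things in the scene. Friction and masses are not known exactly. Their poses are not given: they have to be found in the camera images.
- tray: Reading tray: black plate 92 x 290 mm, 12 mm thick, fixed, long side along its y. Origin: centre of its underside; z up. Three round seats in its top, 66 mm wide, 5 mm deep, at y = -102, -24, +54 mm, marked by one, two and three white dots on the robot's side; seat 1 is rightmost. A gauge post, 10 mm thick, stands at y = +126 mm, its top 98 mm above the bench.
- seat_1 (a point): Centre of the floor of seat 1 (one dot), 7 mm above the bench; axes as the tray's.
- seat_2 (a point): Centre of the floor of seat 2 (two dots), 7 mm above the bench; axes as the tray's.
- seat_3 (a point): Centre of the floor of seat 3 (three dots, next to the gauge post), 7 mm above the bench; axes as the tray's.
- focus_mark (a point): Dark groove round the middle of the metal collar (21 mm across, 12 mm tall) clamped on the gauge post; the point lies on the post's axis. Its height is the focal height, where the middle of the lens has to be held; it is set differently each time, 62 to 88 mm above the bench.
- dish_upper: Closed round culture dish, 61 mm across, 15 mm high, about 30 g, many fine colonies; at the start the upper of the two stacked dishes on the left of the bench. Origin: centre of its underside; z up. Seated, its top stands 10 mm above the tray. Can be gripped from above across its diameter.
- dish_lower: Closed round culture dish of the same kind (61 mm across, 15 mm high, about 30 g), few colonies; at the start it stands on the bench beneath dish_upper, between the low gel tank and the tall gel imager at the far left (whose side is at y = +0.47 m), so come from above. Origin: centre of its underside; z up.
- dish_control: Closed round culture dish of the same kind without colonies, loose in seat 1 from the start; stays there. Origin: centre of its underside; z up.
- loupe: Hand loupe, about 90 g, lying flat in front of the tray, 12 mm thick throughout: round steel frame 67 mm across with a clear lens, and a straight black handle, 16 mm wide, along the loupe's -x from 51 to 149 mm off the lens centre. Origin: under the lens centre at the underside; z up, square to the lens. Balances about 55 mm from the lens centre, towards the handle.
- loupe_lens (a point): Centre of the lens, 6 mm above the loupe's underside.
- loupe_grip (a point): A good place to grip the handle across its 16 mm width (along the loupe's y): 85 mm from the lens centre, 6 mm above the loupe's underside.
- timer_1: Bystander: light count-down timer, 62 x 66 x 19 mm, at the front right of the bench. Origin: centre of its underside.
- bottle: Bystander: small clear bottle with a screw cap, 56 mm across, 104 mm high, at the back left, behind the dishes. Origin: centre of its underside.
- tip_box_1: Bystander: box of pipette tips, 76 x 119 x 62 mm, at the back right under the shelf. Origin: centre of its underside.
Not all that is in view belongs to the job. Leave any yellow look-alike of the dish_upper alone.

How it is judged:
By the outcome, as a careful person would: the job done as asked, in the order asked, and still so for the second after the job is handed in, while the arm keeps its last pose, push and grip.
It also fails if it takes over 72 s, if anything falls off the work surface, if the arm or the gripper's body presses on something with over 40 N, if the wrist force passes 120 N, or if a joint passes its speed limit or range.

### The arm

A 7-joint arm with a two-finger parallel gripper is mounted at the origin on a cart in front of the work surface, level with it; the furniture and walls round the work are solid. World frame = base frame: x ahead of the robot, y to its left, z up, the work surface at z = 0. Lengths are in m, angles in rad, forces in N, time in s.
With the tool pointing down it reaches from about 0.425 to 0.875 m from the base axis. Payload 4.7 kg.
Tool frame: the origin (TCP) lies midway between the tips of the shut fingers; the grasp point (between the pads) lies 19 mm behind it; z points along the fingers, y is the line along which they close (so a half turn about z gives the same grasp; the last joint's range is limited). The gripper opens to 87 mm and grips with 3 to 60 N. Pads are 19 mm wide; open, the fingers measure 117 mm over their backs; the gripper's body (75 mm by 190 mm) begins 51 mm behind the grasp point.
Start: joints at [-1.12, 0.321, -0.07, 1.45, 0.023, 1.371, -0.057], TCP at [0.275, 0.589, 0.223] pointing down, gripper open.
Joint ranges: [-2.86, 2.86], [-0.3, 2.09], [-1.38, 1.24], [0.06, 2.45], [-1.56, 4.7], [0.09, 2.05], [-2.69, 2.69]. Speed limits (rad/s): [2.57, 2.57, 3.14, 3.14, 3.14, 3.14, 3.14].

### API

Orientations are given as a rotation vector (axis times angle).
In Python, from bench import ctrl gives the robot as it stands. The module is installed in compiled form; this text tells all that it offers.
- The arm moves only by the shell command python3 -m handwheel 'ROWS' [FORCE]. ROWS is JSON, a list of rows, each a list of 7 numbers: the finger opening in m, from 0 to 0.087, then the shift along the tool's x, y, z in m, then the turn, a rotation vector about the tool's x, y, z in degrees. A call has 1 to 12 rows; each row shifts and turns the commanded pose from where the row before left it, along the tool's axes as they then stand; what a row does not reach is not made up. A row lasts 1/8 s, in which the tool goes at most 62.5 mm and 10.7 degrees, less where a joint would pass 70% of its speed; a pose out of reach is approached as far as the arm can. A call is refused whole if a number of a shift passes 0.0625 or a number of a turn 10.7, either way. A call with a gripper value outside its range is refused whole. The fingers move at their own pace and stop on an object; FORCE is the grip in N (left out, the last holds). Time passes only in rows, so rows that do not move let the fingers close. It gives the time, the measured TCP pose, the force, the opening and the grip force at its end, in the units of the state.
- ctrl.get_state(): the state, without advancing time (a new reading comes with each control period).
- ctrl.get_image(name): name is "scene" or "side" or "wrist"; returns (picture, depth): 384x512x3 uint8, blue, green, red; 384x512 float32, m along the optical axis (not along the pixel's ray), 0 where there is no reading.
- ctrl.camera_info(name): a dict with "intrinsics" (3x3 intrinsics, pixels), "R" (3x3) and "t" (3): a world point X has camera coordinates R X + t. Camera axes: x right, y down, z forward; pixel columns grow to the right and rows downward; lengths in m; the calibration is good to about 2 mm. A picture is of the moment at which its call begins: read the wrist's pose just before it. camera_info takes no time and is no camera call; for the wrist camera it gives the pose at the moment of the call.
- ctrl.close_job(): hands the job in; it is judged then, once.
The state is a dict: "time": time; "joint_positions": joint angles; "qd": joint speeds; "joint_torque": joint torques, N m; "position": TCP position; "tool_rot": TCP orientation; "ft_force": force on the tool from outside, world axes, zero at the start; "torque": the same for the moment, N m; "grip_width": opening from 0.0 (shut) to 1.0 (fully open); "grip_force": force on a finger pad.
Only numpy, scipy, OpenCV 4.12 (cv2) and the standard library are available. Lean on these libraries where they do the work, as an engineer would, in place of code of your own. Each camera call takes 0.05 s, during which the arm holds its last target. There are 200 camera calls.

## Working session

There is one attempt and no reset: what is moved stays moved. The work goes in short steps, Python scripts to look and compute and a shell command to move; the robot and the scene stay as the last step left them, time stands still between calls to the robot, and variables do not carry over. Pictures are saved under pics/ and viewed, at most 13 in all, crops included, and the job is handed in when it is done.

```bash
mkdir -p pics; python3 - <<'E'
from bench import ctrl
import cv2,numpy as np
s=ctrl.get_state(); print(s)
ims=[]
for n in ("scene","side","wrist"):
    p,d=ctrl.get_image(n); cv2.imwrite(f"pics/{n}0.png",p); np.save(f"pics/{n}0.npy",d); c=ctrl.camera_info(n)
    print(n,np.round(c["intrinsics"],1).tolist(),np.round(c["R"],3).tolist(),np.round(c["t"],3))
    np.savez(f"pics/{n}0c.npz",K=c["intrinsics"],R=c["R"],t=c["t"])
E
```

```text
{'time': 0.0, 'joint_positions': array([-1.1199027 ,  0.32183966, -0.07007477,  1.45165173,  0.0226115 ,
        1.37078835, -0.0568887 ]), 'qd': array([-0.00079829, -0.00071938,  0.00130355,  0.00074914,  0.0007835 ,
       -0.00109436,  0.0012291 ]), 'joint_torque': array([-3.51343788e-04, -4.91284883e+01, -4.04369496e-01, -3.12531245e+01,
       -6.39478443e-02,  4.34904615e-02,  2.05965980e-04]), 'position': array([0.27479922, 0.58845786, 0.2214623 ]), 'tool_rot': array([-6.80554221e-01, -3.06668225e+00,  2.94649931e-03]), 'ft_force': array([ 0.52389895,  0.39231161, -0.72268601]), 'torque': array([-0.05241749, -0.01379337, -0.01517391]), 'grip_force': 0.0, 'grip_width': 1.0011951449218748}
scene [[496.2, 0.0, 266.6], [0.0, 496.2, 192.5], [0.0, 0.0, 1.0]] [[0.473, -0.881, -0.008], [-0.652, -0.344, -0.676], [0.592, 0.325, -0.737]] [-0.251  0.439  1.082]
side [[480.5, 0.0, 255.9], [0.0, 480.5, 187.0], [0.0, 0.0, 1.0]] [[-0.348, -0.937, 0.026], [-0.432, 0.136, -0.891], [0.832, -0.321, -0.453]] [0.252 0.319 1.153]
wrist [[302.9, 0.0, 260.2], [0.0, 302.9, 195.0], [0.0, 0.0, 1.0]] [[0.424, 0.906, -0.001], [0.864, -0.403, 0.302], [0.273, -0.129, -0.953]] [-0.648 -0.036  0.39 ]
```

View pics/scene0.png

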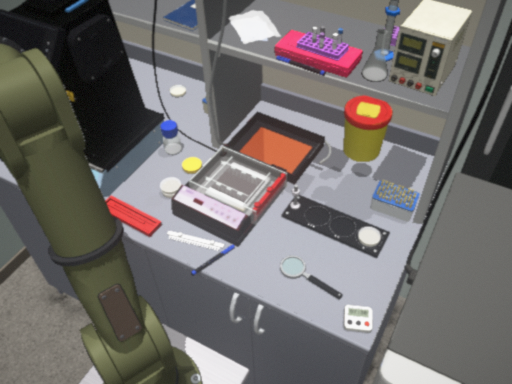

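View pics/side0.png

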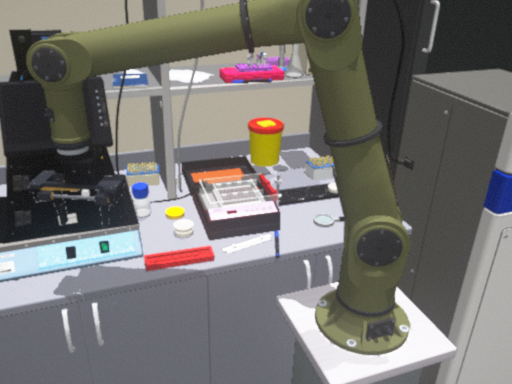

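View pics/wrist0.png

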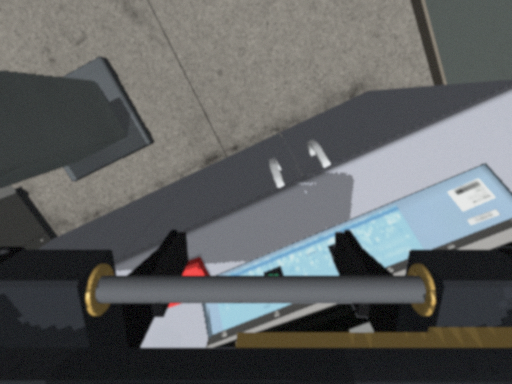

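Scene shows the dish stack at (171,187), a yellow look-alike at (192,165), the control dish at (369,237) in seat 1, and a small white dish-like thing at (178,91). The loupe's lens is at (293,267) with its handle end at (340,295), and the gauge post is at (296,195). In the side view the stack is at (184,228) and the yellow one at (175,212). The wrist sees only the imager's front and the floor.

Candidates for dish_upper: the white stack at (171,187), the yellow one at (192,165) (excluded), the control at (369,237) (in the tray) and the white blob at (178,91) (far back). I choose the stack at (171,187).

```bash
cat > h.py <<'E'
import numpy as np,cv2
from scipy.spatial.transform import Rotation as Ro
def load(n): 
    c=np.load(f"pics/{n}c.npz"); return cv2.imread(f"pics/{n}.png"),np.load(f"pics/{n}.npy"),c
def snap(cam,name):
    from bench import ctrl
    c=ctrl.camera_info(cam); p,d=ctrl.get_image(cam)
    cv2.imwrite(f"pics/{name}.png",p); np.save(f"pics/{name}.npy",d); np.savez(f"pics/{name}c.npz",K=c["intrinsics"],R=c["R"],t=c["t"])
    return load(name)
def ray(c,uv):
    uv=np.atleast_2d(np.asarray(uv,float)); r=np.c_[uv,np.ones(len(uv))]@np.linalg.inv(c["K"]).T
    return -c["R"].T@c["t"], r@c["R"]
def onz(c,uv,z):
    o,r=ray(c,uv); return o+r*((z-o[2])/r[:,2])[:,None]
def dep(c,uv,d):
    o,r=ray(c,uv); return o+r*np.asarray(d).reshape(-1,1)
def proj(c,X):
    q=np.atleast_2d(X)@c["R"].T+c["t"]; q=q@c["K"].T; return q[:,:2]/q[:,2:]
def tri(ca,ua,cb,ub):
    oa,ra=ray(ca,ua); ob,rb=ray(cb,ub); ra,rb=ra[0],rb[0]
    s=np.linalg.lstsq(np.c_[ra,-rb],ob-oa,rcond=None)[0]; a,b=oa+s[0]*ra,ob+s[1]*rb
    return (a+b)/2,np.linalg.norm(a-b)
E
python3 - <<'E'
from h import *
for n,pts in (("scene0",[(171,185),(192,164),(369,236),(293,267),(312,278),(340,294),(296,190),(290,210),(380,245),(178,91)]),("side0",[(183,225),(175,211),(323,220),(278,180)])):
    im,d,c=load(n)
    for u,v in pts:
        print(n,(u,v),np.round(dep(c,(u,v),d[v,u]),3),im[v,u])
im,_,_=load("scene0"); s,_,_=load("side0")
a=cv2.resize(im[140:230,145:245],(400,360),interpolation=cv2.INTER_CUBIC)
b=cv2.resize(s[180:270,145:245],(400,360),interpolation=cv2.INTER_CUBIC)
e=cv2.resize(im[180:300,265:395],(433,400))[:240]
cv2.imwrite("pics/crop1.png",np.hstack([a,b]))
E
```

```text
scene0 (171, 185) [[0.511 0.309 0.031]] [225 231 233]
scene0 (192, 164) [[0.63  0.318 0.012]] [107 244 250]
scene0 (369, 236) [[ 0.611 -0.271  0.023]] [223 230 232]
scene0 (293, 267) [[ 0.435 -0.13   0.009]] [208 205 187]
scene0 (312, 278) [[ 0.426 -0.188  0.011]] [76 72 71]
scene0 (340, 294) [[ 0.415 -0.269  0.012]] [120 116 117]
scene0 (296, 190) [[ 0.62  -0.045  0.084]] [115 113 116]
scene0 (290, 210) [[ 0.601 -0.038  0.016]] [68 64 67]
scene0 (380, 245) [[ 0.607 -0.306  0.01 ]] [77 75 74]
scene0 (178, 91) [[0.92  0.574 0.015]] [233 243 245]
side0 (183, 225) [[0.51  0.317 0.029]] [249 251 252]
side0 (175, 211) [[0.626 0.318 0.015]] [  1 253 255]
side0 (323, 220) [[ 0.433 -0.122  0.01 ]] [235 230 214]
side0 (278, 180) [[ 0.618 -0.039  0.079]] [187 182 186]
```

View pics/crop1.png

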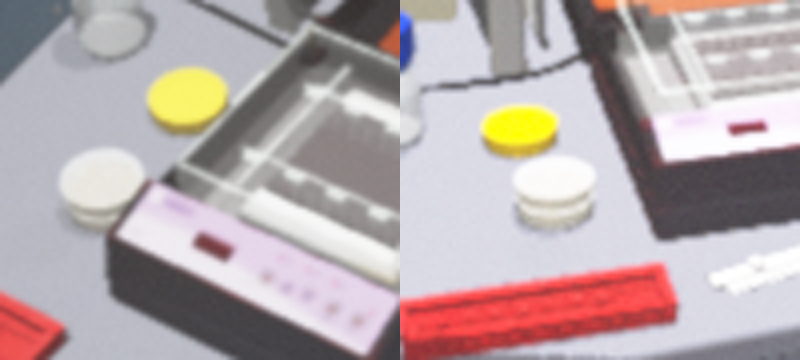

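The crop shows the chosen white stack: two off-white dishes, top centre about (102,180) in the left tile and (555,180) in the right. The yellow dish lies behind it and the tank is close on the right.

```bash
python3 - <<'E'
from h import *
top={}
W={}
for n in ("scene0","side0"):
    im,d,c=load(n); v,u=np.mgrid[:384,:512]; P=dep(c,np.c_[u.ravel(),v.ravel()],d.ravel()).reshape(384,512,3); W[n]=P
    hsv=cv2.cvtColor(im,cv2.COLOR_BGR2HSV)
    white=(hsv[...,1]<30)&(hsv[...,2]>185)
    for nm,cx,zl in (("stack",(.51,.313),(.024,.040)),("control",(.61,-.27),(.015,.035)),):
        m=white&(np.hypot(P[...,0]-cx[0],P[...,1]-cx[1])<.045)&(P[...,2]>zl[0])&(P[...,2]<zl[1])
        if m.sum()<20: print(n,nm,m.sum()); continue
        pts=P[m]; zz=np.median(pts[:,2])
        cn=max(cv2.findContours(m.astype(np.uint8),cv2.RETR_EXTERNAL,cv2.CHAIN_APPROX_NONE)[0],key=len)
        e=cv2.fitEllipse(cn); q=onz(c,e[0],.030 if nm=="stack" else .022)
        print(n,nm,m.sum(),"zmed",zz.round(4),"cent",pts[:,:2].mean(0).round(4),"box",pts.min(0).round(3),pts.max(0).round(3),"ell",np.round(e[0],1),q.round(4))
        top[n,nm]=e[0]
    blue=(hsv[...,0]>105)&(hsv[...,0]<128)&(hsv[...,1]>140)&(np.hypot(P[...,0]-.65,P[...,1]-.4)<.12)&(P[...,2]>.05)
    if blue.any(): print("bottle cap",P[blue].mean(0).round(3))
_,_,ca=load("scene0");_,_,cb=load("side0")
print("tri",tri(ca,top["scene0","stack"],cb,top["side0","stack"]))
# height map around the stack
Q=np.vstack([W["scene0"].reshape(-1,3),W["side0"].reshape(-1,3)])
print("x rows .40..0.68 step 1cm, y .48..0.20 step 1cm: max z mm")
for x in np.arange(.40,.70,.02):
    print("%.2f"%x,[int(1000*max(Q[(abs(Q[:,0]-x)<.01)&(abs(Q[:,1]-y)<.01)&(Q[:,2]<.4)][:,2],default=-.001)) for y in np.arange(.50,.18,-.02)])
E
```

```text
scene0 stack 239 zmed 0.0289 cent [0.5137 0.3153] box [0.484 0.285 0.024] [0.546 0.346 0.035] ell [169.9 184.3] [[0.513  0.3148 0.03  ]]
scene0 control 297 zmed 0.0216 cent [ 0.6151 -0.2697] box [ 0.585 -0.298  0.015] [ 0.648 -0.242  0.028] ell [369.  235.4] [[ 0.6146 -0.2698  0.022 ]]
bottle cap [0.66  0.415 0.1  ]
side0 stack 183 zmed 0.0282 cent [0.512  0.3173] box [0.482 0.288 0.024] [0.545 0.347 0.034] ell [182.8 225.1] [[0.5087 0.318  0.03  ]]
side0 control 53 zmed 0.0209 cent [ 0.6193 -0.2546] box [ 0.589 -0.279  0.016] [ 0.65  -0.24   0.026] ell [332.1 186.6] [[ 0.6168 -0.2535  0.022 ]]
bottle cap [0.655 0.42  0.095]
tri (array([0.51519228, 0.31694336, 0.02634424]), np.float64(0.0007176860370171448))
x rows .40..0.68 step 1cm, y .48..0.20 step 1cm: max z mm
0.40 [117, 115, 118, 22, 21, 21, 21, 21, 21, 21, 20, 20, 20, 4, 3, 5]
0.42 [139, 132, 120, 4, 1, 2, 5, 3, 4, 5, 5, 3, 4, 12, 5, 34]
0.44 [261, 172, 121, 4, 5, 5, 4, 3, 4, 3, 4, 6, 70, 75, 77, 74]
0.46 [302, 167, 121, 4, 4, 5, 3, 3, 3, 3, 5, 2, 74, 78, 82, 79]
0.48 [362, 171, 122, 3, 4, 6, 4, 3, 32, 34, 31, 2, 81, 82, 85, 85]
0.50 [399, 169, 120, 3, 2, 5, 4, 4, 35, 32, 34, 31, 81, 93, 97, 100]
0.52 [399, 162, 120, 3, 4, 3, 3, 4, 32, 35, 34, 30, 70, 96, 91, 104]
0.54 [398, 178, 124, 4, 3, 3, 2, 3, 32, 31, 34, 0, 68, 94, 98, 103]
0.56 [381, 159, 120, 4, 4, 4, 2, 5, 4, 3, 3, 1, 68, 94, 99, 82]
0.58 [396, 184, 119, 2, 3, 2, 3, 3, 3, 3, 3, 1, 31, 95, 97, 77]
0.60 [399, 169, 120, 5, 4, 3, 3, 3, 17, 18, 19, 2, 20, 90, 98, 104]
0.62 [398, 170, 119, 5, 5, 3, 5, 10, 16, 17, 18, 18, 2, 90, 98, 43]
0.64 [398, 178, 121, 107, 107, 108, 4, 5, 19, 18, 18, 9, 1, 84, 97, 83]
0.66 [288, 176, 121, 106, 107, 108, 42, 4, 13, 17, 20, 1, 4, 70, 101, 97]
0.68 [117, 116, 121, 106, 107, 106, 9, 4, 3, 5, 6, 3, 3, 68, 92, 92]
```

```bash
python3 -m handwheel '[[0.087,-0.0276,-0.0332,0,0,0,0],[0.087,-0.0276,-0.0332,0,0,0,0],[0.087,-0.0276,-0.0332,0,0,0,0],[0.087,-0.0276,-0.0332,0,0,0,0],[0.087,-0.0276,-0.0332,0,0,0,0],[0.087,0,0,0,0,0,9.3],[0.087,0,0,0,0,0,9.3],[0.087,0,0,0,0,0,9.3],[0.087,0,0,0,0,0,9.3],[0.087,0,0,0,0,0,9.3],[0.087,0,0,0,0,0,9.3],[0.087,0,0,0,0,0,9.3]]' 20
python3 - <<'E'
from h import *
P={}
for n in ("scene0","side0"):
    im,d,c=load(n); v,u=np.mgrid[:384,:512]; P=dep(c,np.c_[u.ravel(),v.ravel()],d.ravel()).reshape(384,512,3)
    g=cv2.cvtColor(im,cv2.COLOR_BGR2GRAY)
    # tray outline: dark at z~.012
    m=((g<95)&(P[...,2]>.004)&(P[...,2]<.02)&(P[...,0]>.53)&(P[...,0]<.72)&(P[...,1]>-.36)&(P[...,1]<.02)).astype(np.uint8)
    q=onz(c,np.argwhere(m)[:,::-1],.012)
    r=cv2.minAreaRect(q[:,:2].astype(np.float32)*1000); print(n,"tray rect mm",r)
    # loupe handle
    m=((g<110)&(P[...,0]>.37)&(P[...,0]<.48)&(P[...,1]>-.32)&(P[...,1]<-.15)&(P[...,2]>.004)&(P[...,2]<.02)).astype(np.uint8)
    if m.sum()>20:
        q=onz(c,np.argwhere(m)[:,::-1],.012); print(n,"handle",m.sum(),cv2.minAreaRect(q[:,:2].astype(np.float32)*1000))
E
```

```text
time: 1.65
position: [0.3297, 0.38, 0.2223]
tool_rot: [2.23, 2.213, -0.001]
ft_force: [0.0, 0.3, 0.4]
grip_width: 1.001
grip_force: 0.0
scene0 tray rect mm ((620.5051879882812, -142.13648986816406), (347.8022155761719, 134.47462463378906), 79.56835174560547)
scene0 handle 208 ((416.9360656738281, -226.31553649902344), (94.47098541259766, 16.931989669799805), 80.72700500488281)
side0 tray rect mm ((612.7749633789062, -141.033447265625), (225.45957946777344, 102.03907775878906), 87.90235137939453)
```

```bash
python3 -m handwheel '[[0.087,-0.010,0.0458,0.005,0,0,0],[0.087,-0.010,0.0458,0.005,0,0,0],[0.087,-0.010,0.0458,0.005,0,0,0],[0.087,-0.010,0.0458,0.005,0,0,0],[0.087,0,0,0,0,0,0],[0.087,0,0,0,0,0,0]]'
python3 - <<'E'
from h import *
im,d,c=snap("wrist","w1")
v,u=np.mgrid[:384,:512]; P=dep(c,np.c_[u.ravel(),v.ravel()],d.ravel()).reshape(384,512,3)
print(proj(c,[.513,.316,.03]))
hsv=cv2.cvtColor(im,cv2.COLOR_BGR2HSV)
m=(hsv[...,1]<30)&(hsv[...,2]>185)&(np.hypot(P[...,0]-.513,P[...,1]-.316)<.045)&(P[...,2]>.022)&(P[...,2]<.04)
print(m.sum(),P[m].min(0),P[m].max(0),P[m].mean(0))
E
```

```text
time: 2.4
position: [0.5122, 0.34, 0.202]
tool_rot: [-2.223, -2.219, 0.002]
ft_force: [-0.3, 0.3, 1.1]
grip_width: 0.999
grip_force: 0.0
[[261.33209428 195.87791285]]
1959 [0.48575991 0.28606502 0.02545696] [0.54408296 0.34505426 0.03070111] [0.5148049  0.31652963 0.0278687 ]
```

View pics/w1.png

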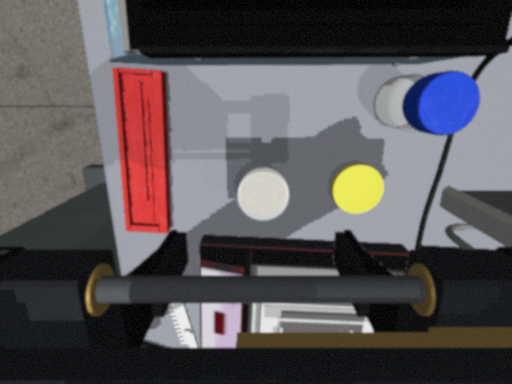

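The wrist view shows the stack's top at (263,194), the yellow dish at (358,189), and the tank edge at row ~238, clear of the stack.

```bash
python3 -m handwheel '[[0.087,-0.012,0.001,0.02,0,0,0],[0.087,-0.012,0.001,0.02,0,0,0],[0.087,0,0,0,0,0,0],[0.087,0,0,0,0,0,0]]'
cat >> h.py <<'E'
def world(d,c):
    v,u=np.mgrid[:384,:512]; return dep(c,np.c_[u.ravel(),v.ravel()],d.ravel()).reshape(384,512,3)
def disc(im,P,xy,r,z0,z1,smax=30,vmin=185):
    hsv=cv2.cvtColor(im,cv2.COLOR_BGR2HSV)
    m=(hsv[...,1]<smax)&(hsv[...,2]>vmin)&(np.hypot(P[...,0]-xy[0],P[...,1]-xy[1])<r)&(P[...,2]>z0)&(P[...,2]<z1)
    cn=max(cv2.findContours(m.astype(np.uint8),cv2.RETR_EXTERNAL,cv2.CHAIN_APPROX_NONE)[0],key=len)
    return cv2.fitEllipse(cn),m
E
python3 - <<'E'
from h import *
snap("wrist","w2"); e={}
for n in ("w1","w2"):
    im,d,c=load(n); P=world(d,c); el,m=disc(im,P,(.514,.316),.045,.022,.04)
    e[n]=(el[0],c); print(n,el,onz(c,el[0],.03).round(4),np.median(P[m][:,2]))
    k=(P[...,2]>.04)&(P[...,0]>.44)&(P[...,0]<.59)&(P[...,1]<.3)&(P[...,1]>.2)
    print("tank",P[k][:,1].max(),np.percentile(P[k][:,1],99.5),P[k][:,2].max())
print(tri(e["w1"][1],e["w1"][0],e["w2"][1],e["w2"][0]))
s=np.load("pics/scene0c.npz")
print(tri(e["w2"][1],e["w2"][0],s,(169.9,184.3)))
E
```

```text
time: 2.95
position: [0.5145, 0.3173, 0.1638]
tool_rot: [-2.222, -2.22, -0.003]
ft_force: [0.0, 0.9, -0.5]
grip_width: 1.0
grip_force: 0.0
w1 ((262.8992919921875, 194.7450408935547), (47.82560729980469, 50.40167999267578), 84.66097259521484) [[0.5148 0.3174 0.03  ]] 0.027864678830451683
tank 0.2562713014061865 0.25587876535407694 0.09486946989212364
w2 ((260.6304016113281, 184.88140869140625), (55.205909729003906, 57.15119934082031), 82.41849517822266) [[0.5148 0.3175 0.03  ]] 0.0278841372797555
tank 0.2562071157563549 0.2556912738825456 0.09416146999322617
(array([0.51479815, 0.31826277, 0.0328278 ]), np.float64(2.1800415710441827e-05))
(array([0.51486825, 0.31662209, 0.02706989]), np.float64(0.00011731265182898294))
```

```bash
python3 -m handwheel '[[0.087,0,0,0.033,0,0,0],[0.087,0,0,0.033,0,0,0],[0.087,0,0,0.033,0,0,0],[0.087,0,0,0.030,0,0,0],[0.087,0,0,0,0,0,0],[0.087,0,0,0,0,0,0]]'
```

```text
time: 3.75
position: [0.5159, 0.317, 0.0353]
tool_rot: [2.223, 2.219, 0.004]
ft_force: [0.4, -0.2, 0.5]
grip_width: 1.001
grip_force: 0.0
```

```bash
python3 -m handwheel '[[0.087,0,0,0.0125,0,0,0],[0.087,0,0,0,0,0,0],[0.065,0,0,0,0,0,0],[0.065,0,0,0,0,0,0],[0.058,0,0,0,0,0,0],[0.055,0,0,0,0,0,0],[0.05,0,0,0,0,0,0],[0.05,0,0,0,0,0,0],[0.05,0,0,0,0,0,0]]' 10; python3 -c "
from bench import ctrl
print(ctrl.get_state()['grip_width']*87)"
```

```text
time: 4.88
position: [0.515, 0.3158, 0.0212]
tool_rot: [2.224, 2.219, 0.001]
ft_force: [-0.3, 0.3, 1.7]
grip_width: 0.69
grip_force: 10.0
60.02463547091527
```

```bash
python3 -m handwheel '[[0.05,0,0,-0.005,0,0,0],[0.05,0,0,-0.015,0,0,0],[0.05,0,0,-0.03,0,0,0],[0.05,0,0,-0.05,0,0,0],[0.05,0,0,-0.05,0,0,0],[0.05,0,0,0,0,0,0]]'; python3 - <<'E'
from h import *
im,d,c=snap("wrist","w3"); P=world(d,c)
for z in ((.006,.022),(.1,.2)):
  try:
    el,m=disc(im,P,(.515,.317),.05,*z); print(z,m.sum(),np.round(el[0],1),P[m].mean(0).round(4),onz(c,el[0],.015).round(4))
  except Exception as e: print(z,"none")
im,d,c=snap("scene","s3"); P=world(d,c)
el,m=disc(im,P,(.515,.317),.045,.006,.022); print("scene",m.sum(),P[m].mean(0).round(4),onz(c,el[0],.015).round(4))
E
```

```text
time: 5.62
position: [0.5178, 0.3175, 0.1775]
tool_rot: [2.223, 2.218, 0.017]
ft_force: [0.4, 0.1, -0.6]
grip_width: 0.691
grip_force: 10.0
(0.006, 0.022) 1807 [256.7 177.2] [0.5152 0.3187 0.0131] [[0.5152 0.3192 0.015 ]]
(0.1, 0.2) 5959 [260.3 242.2] [0.5179 0.3234 0.1843] [[0.5189 0.2406 0.015 ]]
scene 218 [0.5134 0.318  0.0139] [[0.5123 0.3169 0.015 ]]
```

View pics/w3.png

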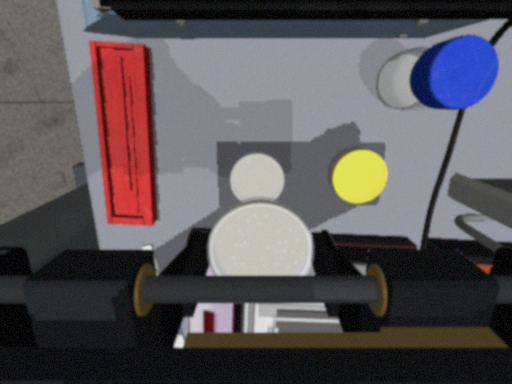

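The upper dish is held at (260,245), the lower stayed at (257,177), and the neighbours are unmoved.

```bash
python3 -m handwheel '[[0.05,-0.0546,0.0106,-0.002,0,0,0],[0.05,-0.0546,0.0106,-0.002,0,0,0],[0.05,-0.0546,0.0106,0,0,0,0],[0.05,-0.0546,0.0106,0,0,0,0],[0.05,-0.0546,0.0106,0,0,0,0],[0.05,-0.0546,0.0106,0,0,0,0],[0.05,-0.0546,0.0106,0,0,0,0],[0.05,-0.0546,0.0106,0,0,0,0],[0.05,0,0,0,0,0,0],[0.05,0,0,0,0,0,0],[0.05,0,0,0,0,0,0]]'; python3 - <<'E'
from h import *
im,d,c=snap("wrist","w4")
from bench import ctrl
print(ctrl.get_state()["position"])
E
```

```text
time: 7.1
position: [0.5984, -0.1189, 0.1742]
tool_rot: [-2.219, -2.221, 0.0]
ft_force: [0.1, -0.4, 0.5]
grip_width: 0.693
grip_force: 10.0
[ 0.59860563 -0.11902548  0.17454044]
```

View pics/w4.png

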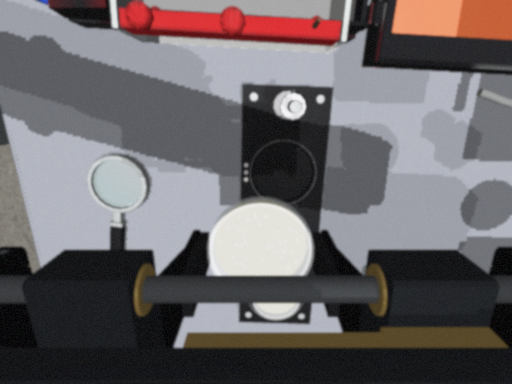

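Wrist view: empty seat 3 is at (283,173) with three dots at its left, the post with collar is at (292,104), and the loupe lens is at (118,184) with the handle going down. The held dish hides seat 2. I'll move 80 mm further along for seat 2.

```bash
python3 -m handwheel '[[0.05,-0.04,0.008,-0.01,0,0,0],[0.05,-0.04,0.008,-0.01,0,0,0],[0.05,0,0,0,0,0,0],[0.05,0,0,0,0,0,0],[0.05,0,0,0,0,0,0]]'; cat > tray.py <<'E'
from h import *
def tray(n):
    im,d,c=load(n); P=world(d,c); g=cv2.cvtColor(im,cv2.COLOR_BGR2GRAY)
    L=[];R=[]
    Pz=onz(c,np.c_[np.tile(np.arange(512),384),np.repeat(np.arange(384),512)],.012).reshape(384,512,3)
    dk=cv2.morphologyEx(((g<70)&(Pz[...,0]>.54)&(Pz[...,0]<.70)&(Pz[...,1]<.02)&(abs(P[...,2])<.02)).astype(np.uint8),cv2.MORPH_CLOSE,np.ones((7,7)))
    return im,d,c,P,g,Pz,dk
E
python3 - <<'E'
from tray import *
im,d,c=snap("wrist","w5"); print(c["R"].round(3).tolist(),(-c["R"].T@c["t"]).round(4))
for n in ("w4","w5"):
    im,d,c=load(n); g=cv2.cvtColor(im,cv2.COLOR_BGR2GRAY)
    h=cv2.HoughCircles(g[60:340],cv2.HOUGH_GRADIENT,1,15,param1=80,param2=18,minRadius=22,maxRadius=45)
    for x,y,r in (h[0] if h is not None else []): print(n,"circle",(x,y+60,r),onz(c,(x,y+60),.012).round(4))
cv2.imwrite("pics/w5b.png",im)
E
```

```text
time: 7.78
position: [0.6147, -0.1988, 0.1946]
tool_rot: [-2.22, -2.221, -0.001]
ft_force: [-0.3, 1.3, -0.7]
grip_width: 0.693
grip_force: 10.0
[[1.0, 0.0, -0.001], [0.0, -0.954, 0.301], [-0.0, -0.301, -0.954]] [ 0.6146 -0.1165  0.3554]
w4 circle (np.float32(280.5), np.float32(172.5), np.float32(33.0)) [[ 0.6202 -0.1127  0.012 ]]
w4 circle (np.float32(121.5), np.float32(181.5), np.float32(27.2)) [[ 0.4449 -0.123   0.012 ]]
w4 circle (np.float32(109.5), np.float32(190.5), np.float32(36.6)) [[ 0.4301 -0.1334  0.012 ]]
w4 circle (np.float32(275.5), np.float32(292.5), np.float32(27.4)) [[ 0.6171 -0.2658  0.012 ]]
w4 circle (np.float32(269.5), np.float32(249.5), np.float32(43.3)) [[ 0.609  -0.2063  0.012 ]]
w4 circle (np.float32(344.5), np.float32(294.5), np.float32(38.8)) [[ 0.7032 -0.2686  0.012 ]]
w4 circle (np.float32(245.5), np.float32(247.5), np.float32(37.7)) [[ 0.5806 -0.2037  0.012 ]]
w4 circle (np.float32(369.5), np.float32(145.5), np.float32(22.7)) [[ 0.7142 -0.0833  0.012 ]]
w5 circle (np.float32(267.5), np.float32(95.5), np.float32(33.0)) [[ 0.6222 -0.1125  0.012 ]]
w5 circle (np.float32(266.5), np.float32(166.5), np.float32(31.0)) [[ 0.6217 -0.1903  0.012 ]]
w5 circle (np.float32(102.5), np.float32(108.5), np.float32(27.5)) [[ 0.4424 -0.126   0.012 ]]
w5 circle (np.float32(399.5), np.float32(220.5), np.float32(25.4)) [[ 0.7845 -0.2574  0.012 ]]
w5 circle (np.float32(390.5), np.float32(238.5), np.float32(30.0)) [[ 0.7766 -0.2816  0.012 ]]
w5 circle (np.float32(90.5), np.float32(117.5), np.float32(40.0)) [[ 0.4277 -0.1355  0.012 ]]
w5 circle (np.float32(473.5), np.float32(135.5), np.float32(25.8)) [[ 0.8531 -0.1549  0.012 ]]
w5 circle (np.float32(404.5), np.float32(247.5), np.float32(26.6)) [[ 0.7958 -0.294   0.012 ]]
w5 circle (np.float32(252.5), np.float32(236.5), np.float32(40.0)) [[ 0.6048 -0.2789  0.012 ]]
```

View pics/w5.png

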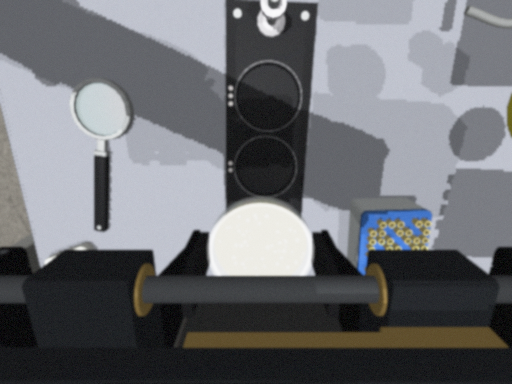

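Wrist view now shows seat 3 at (268,96), seat 2 at (265,167) with two dots at its left, the whole loupe (lens (101,109), handle end (101,226)), and the tip box at right.

```bash
python3 - <<'E'
from h import *
from scipy.optimize import least_squares
pix={}
def ring(n,c0,nm,z=.012):
    im,d,c=load(n); g=cv2.cvtColor(im,cv2.COLOR_BGR2GRAY).astype(float)
    bh=cv2.morphologyEx(g,cv2.MORPH_TOPHAT,np.ones((7,7)))
    vv,uu=np.where((bh>12)); q=onz(c,np.c_[uu,vv],z)[:,:2]; ctr=np.array(c0,float)
    for w in (.006,.004,.0025,.0025):
        r=np.hypot(*(q-ctr).T); k=abs(r-(.033 if w>.003 else R))<w
        s=least_squares(lambda p:np.hypot(*(q[k]-p[:2]).T)-p[2],[*ctr,.033],loss="soft_l1",f_scale=.001).x; ctr=s[:2];R=s[2]
    pix[n,nm]=proj(c,[*ctr,z])[0]; print(n,nm,k.sum(),s.round(4)); return c
c4=ring("w4",(.621,-.1125),"s3"); c5=ring("w5",(.622,-.1125),"s3"); ring("w5",(.618,-.190),"s2")
print("s3 tri",tri(c4,pix["w4","s3"],c5,pix["w5","s3"]))
# post top and tray edges in w5/w4
for n in ("w4","w5"):
    im,d,c=load(n); g=cv2.cvtColor(im,cv2.COLOR_BGR2GRAY)
    uv=np.c_[np.tile(np.arange(512),384),np.repeat(np.arange(384),512)]; Z=onz(c,uv,.012).reshape(384,512,3)
    E=[[],[]]
    for r in range(384):
        y=Z[r,256,1]
        if not(-.225<y<-.06): continue
        k=np.where((g[r]<75)&(abs(Z[r,:,0]-.62)<.06))[0]
        if len(k)>10: E[0].append(Z[r,k[0]]);E[1].append(Z[r,k[-1]])
    for e in E:
        e=np.array(e); p=np.polyfit(e[:,1],e[:,0],1); res=e[:,0]-np.polyval(p,e[:,1]); k=abs(res)<.002; p=np.polyfit(e[k,1],e[k,0],1); print(n,"edge slope deg",np.degrees(np.arctan(p[0])).round(2),"x at s3,s2",np.polyval(p,[-.1125,-.19]).round(4),k.sum())
    # loupe handle
    P=world(d,c); Q=onz(c,uv,.012).reshape(384,512,3)
    m=((g<70)&(Q[...,0]>.38)&(Q[...,0]<.49)&(Q[...,1]>-.31)&(Q[...,1]<-.16)&(uv[:,1].reshape(384,512)<232)).astype(np.uint8)
    if m.sum()>50:
        q=Q[m>0][:,:2]; print(n,"handle",m.sum(),cv2.minAreaRect((q*1000).astype(np.float32)),q.mean(0).round(4),"z",np.median(P[m>0][:,2]).round(4))
        u,s,vt=np.linalg.svd(q-q.mean(0),full_matrices=False); print(" dir",vt[0].round(4))
E
```

```text
w4 s3 515 [ 0.6223 -0.1134  0.0361]
w5 s3 760 [ 0.6224 -0.1137  0.0361]
w5 s2 540 [ 0.6198 -0.1914  0.0361]
s3 tri (array([ 0.62239177, -0.11364757,  0.01106667]), np.float64(2.6958558925330374e-05))
w4 edge slope deg -35.81 x at s3,s2 [0.5919 0.6478] 10
w4 edge slope deg -1.25 x at s3,s2 [0.6679 0.6696] 46
w4 handle 56 ((432.510498046875, -179.37527465820312), (15.984516143798828, 6.300500392913818), 0.04232444241642952) [ 0.4328 -0.1805] z 0.0096
 dir [-0.9965 -0.0841]
w5 edge slope deg 2.26 x at s3,s2 [0.5779 0.5749] 154
w5 edge slope deg 1.13 x at s3,s2 [0.6667 0.6651] 154
w5 handle 959 ((426.0846252441406, -223.48416137695312), (94.06982421875, 15.583642959594727), 80.69020080566406) [ 0.4263 -0.2207] z 0.0098
 dir [-0.1613 -0.9869]
```

```bash
cat > held.py <<'E'
from h import *
from scipy.optimize import least_squares
def held(n,tcp_off=.1608,top=.0085):
    """centre of held dish relative to the camera's nominal TCP (camera x, y-0.0823)"""
    im,d,c=load(n); C=-c["R"].T@c["t"]; zt=C[2]-tcp_off+top
    hsv=cv2.cvtColor(im,cv2.COLOR_BGR2HSV); m=((hsv[...,1]<35)&(hsv[...,2]>150)&(d>0)&(d<.24)).astype(np.uint8)
    m[:185]=0; ps=[]
    for u in range(205,320):
        k=np.where(m[:,u])[0]
        if len(k) and k[0]<240: ps.append((u,k[0]-.5))
    q=onz(c,ps,zt)[:,:2]
    s=least_squares(lambda p:np.hypot(*(q-p).T)-.0305,q.mean(0)-[0,.02],loss="soft_l1",f_scale=.0005)
    return s.x,np.sqrt(np.mean(s.fun**2)),s.x-C[:2],C,np.median(world(d,c)[...,2][m>0])-C[2]
if __name__=="__main__":
    for n in ("w3","w4","w5"): print(n,held(n))
E
python3 held.py; python3 -c "
from bench import ctrl
for i in range(3):
  s=ctrl.get_state();print(s['position'],s['tool_rot'])"
```

```text
w3 (array([0.51728344, 0.31762077]), np.float64(0.0020165800700439216), array([ 0.00086235, -0.08141389]), array([0.51642108, 0.39903467, 0.33870988]), np.float64(-0.15443636485457785))
w4 (array([ 0.59739436, -0.11864423]), np.float64(0.0005901518829764136), array([-0.00105741, -0.08211815]), array([ 0.59845177, -0.03652608,  0.33498997]), np.float64(-0.15404016979015167))
w5 (array([ 0.6144264 , -0.19848006]), np.float64(0.0009932692191056145), array([-0.00014939, -0.08198103]), array([ 0.61457579, -0.11649903,  0.35535601]), np.float64(-0.15407003923193505))
[ 0.61472772 -0.19913416  0.19471565] [-2.22011128e+00 -2.22129938e+00 -8.02430649e-04]
[ 0.61472772 -0.19913416  0.19471565] [-2.22011128e+00 -2.22129938e+00 -8.02430649e-04]
[ 0.61472772 -0.19913416  0.19471565] [-2.22011128e+00 -2.22129938e+00 -8.02430649e-04]
```

```bash
python3 -m handwheel '[[0.05,0.0072,0.0054,0.03,0,0,0],[0.05,0,0,0.035,0,0,0],[0.05,0,0,0.035,0,0,0],[0.05,0,0,0.035,0,0,0],[0.05,0,0,0.025,0,0,0],[0.05,0,0,0,0,0,0],[0.05,0,0,0,0,0,0],[0.05,0,0,0,0,0,0]]'; python3 - <<'E'
from h import *
from held import held
from bench import ctrl
s=ctrl.get_state();print(s["position"],s["ft_force"])
snap("wrist","w6"); print(held("w6"))
E
```

```text
time: 8.82
position: [0.6212, -0.1942, 0.0368]
tool_rot: [2.222, 2.218, 0.003]
ft_force: [0.1, 0.2, -1.0]
grip_width: 0.689
grip_force: 10.0
[ 0.62116176 -0.19423283  0.03678372] [ 0.13290951  0.17356426 -1.02784242]
(array([ 0.62078138, -0.19367214]), np.float64(0.00038030677782342987), array([ 8.50548308e-05, -8.21296994e-02]), array([ 0.62069632, -0.11154245,  0.19739634]), np.float64(-0.19858552629023585))
```

```bash
cat > ring.py <<'E'
from h import *
from scipy.optimize import least_squares
def ring(n,c0,z=.012,rr=.0361):
    im,d,c=load(n); g=cv2.cvtColor(im,cv2.COLOR_BGR2GRAY).astype(float)
    bh=cv2.morphologyEx(g,cv2.MORPH_TOPHAT,np.ones((9,9)))
    vv,uu=np.where((bh>12)); q=onz(c,np.c_[uu,vv],z)[:,:2]; ctr=np.array(c0,float)
    for w in (.006,.003,.002,.002):
        k=abs(np.hypot(*(q-ctr).T)-rr)<w
        s=least_squares(lambda p:np.hypot(*(q[k]-p).T)-rr,ctr,loss="soft_l1",f_scale=.001).x; ctr=s
    return ctr,k.sum()
E
python3 - <<'E'
from ring import *
from held import held
h=held("w6")
a,k=ring("w6",(.6225,-.1136)); print("s3",a,k,"dish rel s3",h[0]-a,"want",np.array([.6198,-.1914])-[.6224,-.1136])
b,k=ring("w6",(.6205,-.1914)); print("s2",b,k)
im=cv2.imread("pics/w6.png"); cv2.imwrite("pics/w6v.png",im)
E
```

```text
s3 [ 0.6224797  -0.11378781] 1995 dish rel s3 [-0.00169832 -0.07988433] want [-0.0026 -0.0778]
s2 [ 0.61992026 -0.19144763] 836
```

View pics/w6.png

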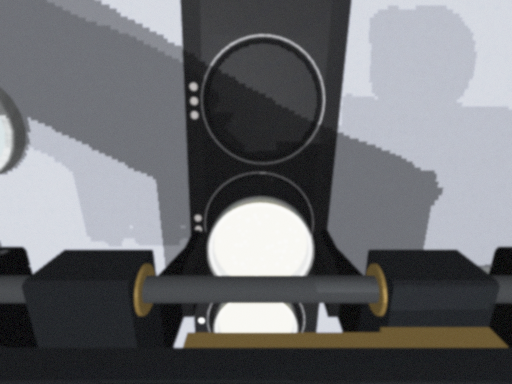

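The held dish (260,245) is 2.3 mm short of seat 2 in y; I'll correct that and go down slowly.

```bash
python3 -m handwheel '[[0.05,0.0023,-0.001,0.007,0,0,0],[0.05,0,0,0.007,0,0,0],[0.05,0,0,0.003,0,0,0],[0.05,0,0,0,0,0,0],[0.05,0,0,0,0,0,0]]'; python3 - <<'E'
from ring import *
from held import held
from bench import ctrl
s=ctrl.get_state();print(s["position"],s["ft_force"])
snap("wrist","w7"); print(held("w7")[:3])
a,k=ring("w7",(.6225,-.1136)); print("s3",a,k)
E
```

```text
time: 9.5
position: [0.6191, -0.1919, 0.0182]
tool_rot: [2.224, 2.219, 0.0]
ft_force: [0.8, -0.8, -0.3]
grip_width: 0.691
grip_force: 10.0
[ 0.619114   -0.191871    0.01815373] [ 0.84255986 -0.83726682 -0.34165729]
(array([ 0.61867602, -0.19057259]), np.float64(0.0005696808899270303), array([-0.00040375, -0.08126629]))
s3 [ 0.62246338 -0.11378284] 2294
```

```bash
python3 -m handwheel '[[0.05,0,0.0007,0.0015,0,0,0],[0.05,0,0,0.0015,0,0,0],[0.05,0,0,0.001,0,0,0],[0.05,0,0,0,0,0,0],[0.05,0,0,0,0,0,0]]'; python3 -m handwheel '[[0.05,0,0,0.001,0,0,0],[0.05,0,0,0,0,0,0],[0.05,0,0,0,0,0,0]]'
```

```text
time: 10.18
position: [0.6197, -0.1918, 0.0141]
tool_rot: [2.224, 2.219, 0.0]
ft_force: [0.4, 0.4, 0.0]
grip_width: 0.693
grip_force: 10.0
time: 10.55
position: [0.6198, -0.1918, 0.0134]
tool_rot: [2.224, 2.219, 0.001]
ft_force: [-1.4, 1.0, 3.5]
grip_width: 0.698
grip_force: 10.0
```

```bash
python3 -m handwheel '[[0.063,0,0,0,0,0,0],[0.068,0,0,0,0,0,0],[0.075,0,0,0,0,0,0],[0.08,0,0,0,0,0,0],[0.08,0,0,0,0,0,0],[0.08,0,0,-0.01,0,0,0],[0.08,0,0,-0.03,0,0,0],[0.08,0,0,-0.05,0,0,0],[0.08,0,0,-0.05,0,0,0],[0.08,0.04,0,-0.03,0,0,0],[0.08,0,0,0,0,0,0],[0.08,0,0,0,0,0,0]]'; python3 - <<'E'
from ring import *
from bench import ctrl
print(ctrl.get_state()["position"])
im,d,c=snap("wrist","w8"); P=world(d,c)
el,m=disc(im,P,(.62,-.1915),.045,.015,.03); print(el,m.sum(),onz(c,el[0],.022).round(4),P[m].mean(0).round(4))
A=np.c_[P[m][:,:2],np.ones(m.sum())]; print("tilt",np.degrees(np.linalg.lstsq(A,P[m][:,2],rcond=None)[0][:2]).round(2))
print(ring("w8",(.6225,-.1136)),ring("w8",(.62,-.1915)))
E
```

```text
time: 12.05
position: [0.6195, -0.152, 0.1833]
tool_rot: [2.223, 2.219, -0.0]
ft_force: [0.2, -0.3, -1.4]
grip_width: 0.918
grip_force: 0.0
[ 0.61952501 -0.15198493  0.18329995]
((260.3197937011719, 210.5768585205078), (47.60307693481445, 49.99602508544922), 89.37726593017578) 1933 [[ 0.6194 -0.1901  0.022 ]] [ 0.6194 -0.191   0.0201]
tilt [-0.12  0.08]
(array([ 0.62233735, -0.1135621 ]), np.int64(625)) (array([ 0.61979156, -0.19120958]), np.int64(380))
```

Upper dish is seated flat in seat 2. Now the lower one.

```bash
python3 -m handwheel '[[0.08,0.0522,-0.0116,0,0,0,0],[0.08,0.0522,-0.0116,0,0,0,0],[0.08,0.0522,-0.0116,0,0,0,0],[0.08,0.0522,-0.0116,0,0,0,0],[0.08,0.0522,-0.0116,0,0,0,0],[0.08,0.0522,-0.0116,0,0,0,0],[0.08,0.0522,-0.0116,0,0,0,0],[0.08,0.0522,-0.0116,0,0,0,0],[0.08,0.0522,-0.0116,0,0,0,0],[0.08,0,0,0.02,0,0,0],[0.08,0,0,0,0,0,0],[0.08,0,0,0,0,0,0]]'; python3 - <<'E'
from h import *
from bench import ctrl
print(ctrl.get_state()["position"])
im,d,c=snap("wrist","w9"); P=world(d,c)
el,m=disc(im,P,(.515,.3175),.045,.006,.022); print(el,m.sum(),onz(c,el[0],.015).round(4),P[m].mean(0).round(4))
E
```

```text
time: 13.6
position: [0.5173, 0.3164, 0.163]
tool_rot: [2.227, 2.215, -0.001]
ft_force: [0.2, -0.2, 0.4]
grip_width: 0.922
grip_force: 0.0
[0.51729925 0.31639197 0.16297014]
((258.4756774902344, 180.85525512695312), (52.33816146850586, 53.85398864746094), 90.57084655761719) 2285 [[0.5152 0.3166 0.015 ]] [0.5152 0.3159 0.0131]
```

```bash
python3 -m handwheel '[[0.08,0,-0.002,0.03,0,0,0],[0.08,0,0,0.03,0,0,0],[0.08,0,0,0.03,0,0,0],[0.08,0,0,0.03,0,0,0],[0.08,0,0,0.02,0,0,0],[0.08,0,0,0,0,0,0],[0.08,0,0,0,0,0,0],[0.08,0,0,0,0,0,0]]'
```

```text
time: 14.65
position: [0.5154, 0.3189, 0.0246]
tool_rot: [2.224, 2.219, 0.004]
ft_force: [0.0, 0.3, -0.3]
grip_width: 0.918
grip_force: 0.0
```

```bash
python3 -m handwheel '[[0.08,-0.0018,0,0.008,0,0,0],[0.08,0,0,0.007,0,0,0],[0.08,0,0,0.0025,0,0,0],[0.08,0,0,0,0,0,0],[0.08,0,0,0,0,0,0]]'
```

```text
time: 15.28
position: [0.5145, 0.3166, 0.0057]
tool_rot: [2.224, 2.219, 0.001]
ft_force: [-0.1, -0.3, 0.2]
grip_width: 0.922
grip_force: 0.0
```

Raise 1 mm and close, then lift.

```bash
python3 -m handwheel '[[0.07,0,0,-0.001,0,0,0],[0.065,0,0,0,0,0,0],[0.058,0,0,0,0,0,0],[0.055,0,0,0,0,0,0],[0.05,0,0,0,0,0,0],[0.05,0,0,0,0,0,0],[0.05,0,0,0,0,0,0]]' 10; python3 -m handwheel '[[0.05,0,0,-0.005,0,0,0],[0.05,0,0,-0.02,0,0,0],[0.05,0,0,-0.035,0,0,0],[0.05,0,0,-0.05,0,0,0],[0.05,0,0,-0.06,0,0,0],[0.05,0,0,-0.01,0,0,0],[0.05,0,0,0,0,0,0]]'
```

```text
time: 16.15
position: [0.5145, 0.3165, 0.0067]
tool_rot: [2.224, 2.219, 0.0]
ft_force: [-0.1, -0.1, 2.8]
grip_width: 0.69
grip_force: 10.0
time: 17.02
position: [0.5148, 0.3167, 0.1882]
tool_rot: [2.224, 2.219, 0.004]
ft_force: [-0.1, 0.4, -0.8]
grip_width: 0.691
grip_force: 10.0
```

```bash
python3 -m handwheel '[[0.05,-0.0538,0.01345,0,0,0,0],[0.05,-0.0538,0.01345,0,0,0,0],[0.05,-0.0538,0.01345,0,0,0,0],[0.05,-0.0538,0.01345,0,0,0,0],[0.05,-0.0538,0.01345,0,0,0,0],[0.05,-0.0538,0.01345,0,0,0,0],[0.05,-0.0538,0.01345,0,0,0,0],[0.05,-0.0538,0.01345,0,0,0,0],[0.05,0,0,0,0,0,0],[0.05,0,0,0,0,0,0],[0.05,0,0,0,0,0,0]]'; python3 - <<'E'
from ring import *
from held import held
from bench import ctrl
print(ctrl.get_state()["position"]); snap("wrist","w10"); print(held("w10")[:3])
E
```

```text
time: 18.4
position: [0.6207, -0.1118, 0.1856]
tool_rot: [-2.219, -2.221, 0.0]
ft_force: [-0.1, 0.4, 0.0]
grip_width: 0.691
grip_force: 10.0
[ 0.62067854 -0.11182496  0.18559754]
(array([ 0.62033563, -0.11231862]), np.float64(0.0005399804089973527), array([-0.00037275, -0.08289554]))
```

```bash
python3 -m handwheel '[[0.05,-0.0015,0.0018,0.03,0,0,0],[0.05,0,0,0.035,0,0,0],[0.05,0,0,0.035,0,0,0],[0.05,0,0,0.035,0,0,0],[0.05,0,0,0.018,0,0,0],[0.05,0,0,0,0,0,0],[0.05,0,0,0,0,0,0],[0.05,0,0,0,0,0,0]]'; python3 - <<'E'
from ring import *
from held import held
from bench import ctrl
print(ctrl.get_state()["position"]); snap("wrist","w11"); print(held("w11")[:3]); print(ring("w11",(.6223,-.1136)))
E
```

```text
time: 19.45
position: [0.6241, -0.1158, 0.0352]
tool_rot: [2.222, 2.218, 0.003]
ft_force: [-0.5, 0.8, -0.9]
grip_width: 0.691
grip_force: 10.0
[ 0.62406719 -0.11581345  0.03524498]
(array([ 0.62364798, -0.1163151 ]), np.float64(0.0003694620558369626), array([ 4.18157192e-05, -8.30841695e-02]))
(array([ 0.62246137, -0.11352883]), np.int64(811))
```

Correct by (-0.0015, +0.0025) world and go down 17 mm.

```bash
python3 -m handwheel '[[0.05,0.0024,-0.0015,0.007,0,0,0],[0.05,0,0,0.007,0,0,0],[0.05,0,0,0.002,0,0,0],[0.05,0,0,0,0,0,0],[0.05,0,0,0,0,0,0]]'; python3 - <<'E'
from ring import *
from held import held
from bench import ctrl
print(ctrl.get_state()["position"]); snap("wrist","w12"); print(held("w12")[:3]); print(ring("w12",(.6223,-.1136)))
E
```

```text
time: 20.12
position: [0.6215, -0.1134, 0.0177]
tool_rot: [2.224, 2.219, 0.0]
ft_force: [-0.6, 0.6, -0.5]
grip_width: 0.693
grip_force: 10.0
[ 0.62151396 -0.11335254  0.01767264]
(array([ 0.62111794, -0.11379261]), np.float64(0.00037675504133572835), array([-0.00036246, -0.08299746]))
(array([ 0.62250691, -0.11346977]), np.int64(831))
```

```bash
python3 -m handwheel '[[0.05,0,0.001,0.0015,0,0,0],[0.05,0,0,0.0015,0,0,0],[0.05,0,0,0.0005,0,0,0],[0.05,0,0,0,0,0,0],[0.05,0,0,0,0,0,0]]'; python3 -m handwheel '[[0.05,0,0,0.001,0,0,0],[0.05,0,0,0,0,0,0],[0.05,0,0,0,0,0,0]]'
```

```text
time: 20.8
position: [0.6224, -0.1133, 0.0141]
tool_rot: [2.224, 2.219, 0.0]
ft_force: [0.0, 0.1, -0.1]
grip_width: 0.694
grip_force: 10.0
time: 21.18
position: [0.6225, -0.1133, 0.0137]
tool_rot: [2.224, 2.219, 0.001]
ft_force: [-1.3, 0.4, 4.9]
grip_width: 0.693
grip_force: 10.0
```

```bash
python3 -m handwheel '[[0.063,0,0,0,0,0,0],[0.068,0,0,0,0,0,0],[0.075,0,0,0,0,0,0],[0.08,0,0,0,0,0,0],[0.08,0,0,0,0,0,0],[0.08,0,0,-0.01,0,0,0],[0.08,0,0,-0.03,0,0,0],[0.08,0,0,-0.05,0,0,0],[0.08,0,0,-0.05,0,0,0],[0.08,0,-0.05,-0.03,0,0,0],[0.08,0,-0.05,0,0,0,0],[0.08,0,0,0,0,0,0]]'; python3 - <<'E'
from ring import *
from bench import ctrl
print(ctrl.get_state()["position"])
for n,cam in (("w13","wrist"),("s13","scene"),("d13","side")):
    im,d,c=snap(cam,n); P=world(d,c)
    for q in ((.6224,-.1135),(.6198,-.1914),(.6172,-.2694)):
      try:
        el,m=disc(im,P,q,.04,.015,.03); A=np.c_[P[m][:,:2],np.ones(m.sum())]
        print(n,np.round(el[0],1),m.sum(),onz(c,el[0],.022).round(4),"z",P[m][:,2].mean().round(4),"tilt",np.degrees(np.linalg.lstsq(A,P[m][:,2],rcond=None)[0][:2]).round(2))
      except Exception as e: print(n,q,"none")
im=cv2.imread("pics/s13.png")[150:300,250:400]; b=cv2.imread("pics/d13.png")[130:250,240:360]
cv2.imwrite("pics/crop2.png",np.hstack([cv2.resize(im,(400,400),interpolation=2),cv2.resize(b,(400,400),interpolation=2)]))
E
```

```text
time: 22.68
position: [0.5192, -0.1136, 0.1839]
tool_rot: [-2.225, -2.216, -0.003]
ft_force: [0.7, 0.9, 0.3]
grip_width: 0.92
grip_force: 0.0
[ 0.51917913 -0.11356609  0.18386356]
w13 [353.2 177.1] 2059 [[ 0.6209 -0.1127  0.022 ]] z 0.0201 tilt [-0.04  0.08]
w13 [345.3 239.2] 803 [[ 0.6182 -0.1876  0.022 ]] z 0.0201 tilt [-0.08  0.11]
w13 [333.4 309.4] 288 [[ 0.6109 -0.2853  0.022 ]] z 0.0201 tilt [0.52 1.05]
s13 [317.4 213.8] 275 [[ 0.619 -0.115  0.022]] z 0.0214 tilt [-0.46 -0.64]
s13 [342.8 224.4] 293 [[ 0.6168 -0.1927  0.022 ]] z 0.0213 tilt [-1.3   0.28]
s13 [369.  235.4] 311 [[ 0.6144 -0.2699  0.022 ]] z 0.0212 tilt [-0.43  0.04]
d13 [296.3 192.2] 122 [[ 0.6157 -0.1109  0.022 ]] z 0.0204 tilt [0.21 0.65]
d13 [316.4 189.6] 114 [[ 0.6122 -0.1881  0.022 ]] z 0.0204 tilt [0.24 0.41]
d13 [335.7 186.7] 110 [[ 0.6117 -0.2655  0.022 ]] z 0.0208 tilt [0.36 1.12]
```

View pics/crop2.png

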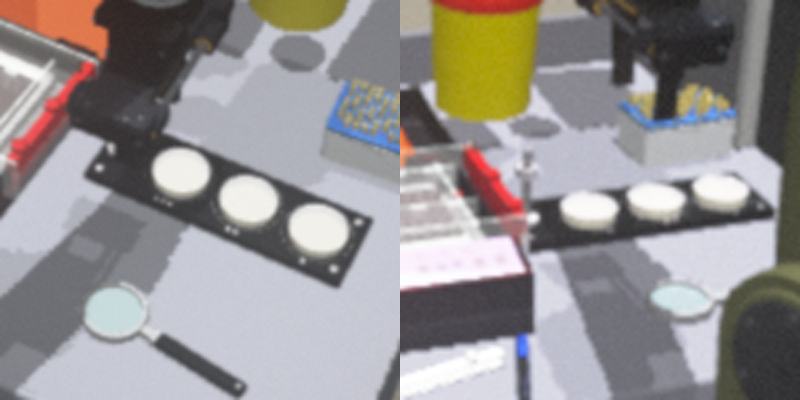

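All three dishes sit flat in the tray (left tile: (181,172), (248,200), (318,230)). The loupe is at (115,312) with the handle end at (238,388); the post is at the tray's left end.

```bash
python3 - <<'E'
from h import *
pc=np.array([.6224,-.1135])+.072*np.array([np.sin(np.radians(1.9)),np.cos(np.radians(1.9))]); print("post",pc)
for n in ("w4","w5","w10","w13","scene0","side0"):
    im,d,c=load(n); P=world(d,c); r=np.hypot(P[...,0]-pc[0],P[...,1]-pc[1]); m=(r<.016)&(P[...,2]>.03)
    z=P[...,2][m]; h,e=np.histogram(z,np.arange(.03,.112,.004)); print(n,m.sum(),proj(c,[*pc,.08]).round(0),h.tolist())
    for a,b in ((.006,.0105),):
        k=(r>a)&(r<b)&(P[...,2]>.05)&(P[...,2]<.1); 
        if k.any(): print("  annulus",k.sum(),np.percentile(P[...,2][k],[10,25,50,75,90]).round(4))
    k=(r<.0045)&(P[...,2]>.085); 
    if k.any(): print("  posttop",k.sum(),np.median(P[...,2][k]).round(4),P[k].mean(0).round(4))
E
```

```text
post [ 0.62478717 -0.04153958]
w4 536 [[293. 106.]] [0, 0, 0, 0, 0, 0, 0, 0, 2, 5, 21, 349, 9, 3, 6, 7, 134, 0, 0, 0]
  annulus 324 [0.0746 0.0752 0.0757 0.0762 0.0766]
  posttop 117 0.0962 [ 0.6247 -0.0416  0.0962]
w5 446 [[273.   0.]] [7, 6, 5, 0, 0, 0, 0, 0, 12, 33, 26, 267, 22, 19, 18, 17, 14, 0, 0, 0]
  annulus 285 [0.0688 0.0742 0.0754 0.0761 0.0765]
  posttop 10 0.094 [ 0.6239 -0.0454  0.0928]
w10 1256 [[266. 114.]] [0, 0, 0, 0, 0, 0, 0, 0, 0, 1, 20, 315, 5, 0, 11, 0, 117, 1, 0, 0]
  annulus 295 [0.0748 0.0752 0.0756 0.0761 0.0765]
  posttop 102 0.0962 [ 0.6249 -0.0415  0.0962]
w13 682 [[385. 112.]] [14, 11, 18, 9, 5, 0, 0, 0, 17, 37, 57, 285, 24, 24, 24, 26, 130, 1, 0, 0]
  annulus 335 [0.0679 0.0732 0.0752 0.0759 0.0765]
  posttop 126 0.0962 [ 0.6241 -0.0415  0.0953]
scene0 87 [[296. 189.]] [3, 4, 2, 2, 2, 5, 2, 2, 3, 3, 11, 15, 10, 7, 3, 1, 8, 4, 0, 0]
  annulus 30 [0.064  0.0707 0.0765 0.0793 0.0946]
  posttop 8 0.0948 [ 0.6241 -0.0421  0.0931]
side0 67 [[278. 179.]] [1, 3, 2, 6, 0, 4, 4, 1, 3, 9, 7, 10, 6, 1, 3, 3, 3, 1, 0, 0]
  annulus 27 [0.0594 0.0671 0.0724 0.0769 0.0804]
  posttop 3 0.0967 [ 0.6246 -0.0423  0.096 ]
```

```bash
python3 -m handwheel '[[0.06,-0.048,-0.045,0.01,0,0,0],[0.05,-0.048,-0.045,0.01,0,0,0],[0.045,0,0,0,0,0,9.3],[0.045,0,0,0,0,0,0],[0.045,0,0,0,0,0,0],[0.045,0,0,0,0,0,0]]'; cat > loupe.py <<'E'
from h import *
from scipy.optimize import least_squares
def loupe(n,z=.012,umax=512,vmax=232,verbose=1):
    im,d,c=load(n); g=cv2.cvtColor(im,cv2.COLOR_BGR2GRAY)
    uv=np.c_[np.tile(np.arange(512),384),np.repeat(np.arange(384),512)]; Q=onz(c,uv,z).reshape(384,512,3); V=uv[:,1].reshape(384,512)
    L0=np.array([.4423,-.125])
    m=((g<75)&(abs(Q[...,0]-.43)<.045)&(Q[...,1]<-.172)&(Q[...,1]>-.29)&(V<vmax)).astype(np.uint8)
    n_,lab,st,_=cv2.connectedComponentsWithStats(m); k=1+np.argmax(st[1:,4]); m=lab==k
    q=Q[m][:,:2]; ctr=q.mean(0); vt=np.linalg.svd(q-ctr,full_matrices=False)[2][0]; vt*=np.sign(vt[1])
    a=(q-ctr)@vt; w=(q-ctr)@[vt[1],-vt[0]]
    # lens: teal-ish glass
    b,gg,r=[im[...,i].astype(int) for i in range(3)]
    lm=((gg-r>6)&(abs(Q[...,0]-L0[0])<.04)&(abs(Q[...,1]-L0[1])<.04)).astype(np.uint8)
    cn=max(cv2.findContours(lm,cv2.RETR_EXTERNAL,cv2.CHAIN_APPROX_NONE)[0],key=len); p=onz(c,cn[:,0],.006 if z==.012 else z-.006)[:,:2]
    s=least_squares(lambda x:np.hypot(*(p-x[:2]).T)-x[2],[*p.mean(0),.03],loss="soft_l1",f_scale=.001).x
    print(n,"handle n",m.sum(),"ctr",ctr.round(4),"dir",vt.round(4),"ang",np.degrees(np.arctan2(vt[1],vt[0])).round(2),"near end",(ctr+vt*a.max()).round(4),"width",np.ptp(w).round(4),"lens",s.round(4),"lens off line",((s[:2]-ctr)@[vt[1],-vt[0]]).round(4),"near end->lens",((s[:2]-ctr)@vt-a.max()).round(4))
E
python3 - <<'E'
from loupe import *
from bench import ctrl
s=ctrl.get_state(); print(s["position"],s["tool_rot"]); snap("wrist","w14")
for n in ("w5","w13","w14"):
    try: loupe(n)
    except Exception as e: print(n,e)
E
```

```text
time: 23.58
position: [0.4384, -0.2025, 0.1643]
tool_rot: [2.393, 2.035, -0.001]
ft_force: [0.1, 0.3, 0.4]
grip_width: 0.518
grip_force: 0.0
[ 0.43837539 -0.20252035  0.16427707] [ 2.39318025e+00  2.03482303e+00 -9.09446163e-04]
w5 handle n 973 ctr [ 0.4263 -0.221 ] dir [0.1607 0.987 ] ang 80.75 near end [ 0.4335 -0.177 ] width 0.0156 lens [ 0.4295 -0.1282  0.0227] lens off line -0.0117 near end->lens 0.0475
w13 handle n 36 ctr [ 0.4286 -0.1798] dir [1.     0.0049] ang 0.28 near end [ 0.4372 -0.1797] width 0.0027 lens [ 0.4336 -0.1387  0.0191] lens off line -0.041 near end->lens -0.0034
w14 handle n 1008 ctr [ 0.4234 -0.2153] dir [0.1657 0.9862] ang 80.46 near end [ 0.4297 -0.178 ] width 0.0161 lens [ 0.4351 -0.1257  0.0248] lens off line -0.0034 near end->lens 0.0525
```

View pics/w14.png

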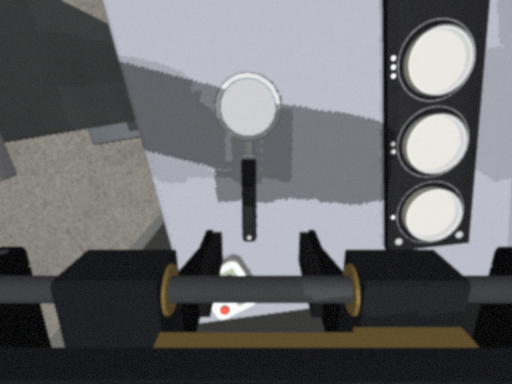

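The wrist view shows the loupe lens at (248,105) and the handle from (248,160) to (249,240), aligned with the tool. Control, seat 2 and seat 3 dishes are at right, the timer behind the fingers.

```bash
python3 -m handwheel '[[0.045,-0.0112,-0.0127,0.03,0,0,0],[0.045,0,0,0.03,0,0,0],[0.045,0,0,0.02,0,0,0],[0.045,0,0,0,0,0,0],[0.045,0,0,0,0,0,0],[0.045,0,0,0,0,0,0],[0.045,0,0,0,0,0,0]]'; python3 - <<'E'
from loupe import *
from bench import ctrl
s=ctrl.get_state(); print(s["position"],s["tool_rot"]); snap("wrist","w15"); loupe("w15",vmax=240)
E
```

```text
time: 24.5
position: [0.4239, -0.2121, 0.085]
tool_rot: [2.395, 2.031, 0.002]
ft_force: [-0.0, 0.2, -0.1]
grip_width: 0.518
grip_force: 0.0
[ 0.42386784 -0.21208162  0.08501006] [2.39536723e+00 2.03103450e+00 1.66309011e-03]
w15 handle n 1482 ctr [ 0.4243 -0.2082] dir [0.1685 0.9857] ang 80.3 near end [ 0.4295 -0.1778] width 0.0164 lens [ 0.4377 -0.1271  0.0277] lens off line -0.0005 near end->lens 0.0513
```

```bash
python3 -m handwheel '[[0.045,0,0,0.025,0,0,0],[0.045,0,0,0.025,0,0,0],[0.045,0,0,0.018,0,0,0],[0.045,0,0,0.004,0,0,0],[0.045,0,0,0,0,0,0],[0.045,0,0,0,0,0,0],[0.045,0,0,0,0,0,0]]'
```

```text
time: 25.42
position: [0.4239, -0.2121, 0.0129]
tool_rot: [2.396, 2.031, 0.002]
ft_force: [-0.7, 0.3, -0.1]
grip_width: 0.52
grip_force: 0.0
```

```bash
python3 -m handwheel '[[0.045,0,0,0.006,0,0,0],[0.045,0,0,0.003,0,0,0],[0.045,0,0,0.0015,0,0,0],[0.045,0,0,0,0,0,0],[0.045,0,0,0,0,0,0]]'
```

```text
time: 26.05
position: [0.4233, -0.212, 0.0018]
tool_rot: [2.396, 2.031, 0.0]
ft_force: [-0.7, -0.1, -0.6]
grip_width: 0.517
grip_force: 0.0
```

```bash
python3 -m handwheel '[[0.03,0,0,0,0,0,0],[0.022,0,0,0,0,0,0],[0.018,0,0,0,0,0,0],[0.014,0,0,0,0,0,0],[0.01,0,0,0,0,0,0],[0.01,0,0,0,0,0,0],[0.01,0,0,0,0,0,0]]' 35; python3 -m handwheel '[[0.01,0,0,0,0,0,0],[0.01,0,0,-0.003,0,0,0],[0.01,0,0,-0.01,0,0,0],[0.01,0,0,-0.02,0,0,0],[0.01,0,0,-0.03,0,0,0],[0.01,0,0,-0.03,0,0,0],[0.01,0,0,-0.03,0,0,0],[0.01,0,0,0,0,0,0],[0.01,0,0,0,0,0,0]]'
```

```text
time: 26.92
position: [0.4234, -0.212, 0.0018]
tool_rot: [2.396, 2.031, 0.0]
ft_force: [1.1, 0.1, 0.5]
grip_width: 0.174
grip_force: 35.0
time: 28.05
position: [0.4228, -0.2117, 0.1244]
tool_rot: [-2.396, -2.031, 0.0]
ft_force: [-0.7, 0.4, -1.0]
grip_width: 0.179
grip_force: 35.0
```

```bash
python3 -m handwheel '[[0.01,0.0043,0.018,0,0,0,0],[0.01,0.0087,0.0361,0,0,0,0],[0.01,0.0087,0.0361,0,0,0,0],[0.01,0.0087,0.0361,0,0,0,0],[0.01,0.0087,0.0361,0,0,0,0],[0.01,0.0043,0.018,0,0,0,0],[0.01,0,0,0,0,0,0],[0.01,0,0,0,0,0,0],[0.01,0,0,0,0,0,0]]'; python3 - <<'E'
from h import *
from bench import ctrl
s=ctrl.get_state(); print(s["position"],s["tool_rot"],s["grip_width"])
im,d,c=snap("wrist","w16"); P=world(d,c)
L=s["position"]+[.0144,.0849,.004]
r=np.hypot(P[...,0]-L[0],P[...,1]-L[1]); m=(abs(P[...,2]-.125)<.03)&(r<.045)
q=P[m]; A=np.c_[q[:,:2]-L[:2],np.ones(len(q))]; print(m.sum(),"expected lens",L,"depth plane",np.linalg.lstsq(A,q[:,2],rcond=None)[0],q.min(0),q.max(0))
snap("scene","s16"); snap("side","d16")
cv2.imwrite("pics/crop3.png",np.hstack([cv2.resize(im,(400,300)),cv2.resize(cv2.imread("pics/d16.png")[110:230,240:400],(400,300),interpolation=2)]))
E
```

```text
time: 29.18
position: [0.6072, -0.1992, 0.1245]
tool_rot: [-2.397, -2.03, 0.001]
ft_force: [-0.8, -0.3, -0.7]
grip_width: 0.174
grip_force: 35.0
[ 0.60718588 -0.19915264  0.12454104] [-2.39703857e+00 -2.02952264e+00  5.61092851e-04] 0.1739686878962635
16272 expected lens [ 0.62158588 -0.11425264  0.12854104] depth plane [-0.00092074  0.00076064  0.13031394] [ 0.58840338 -0.15891938  0.12541526] [ 0.65490633 -0.08078935  0.13552575]
```

View pics/crop3.png

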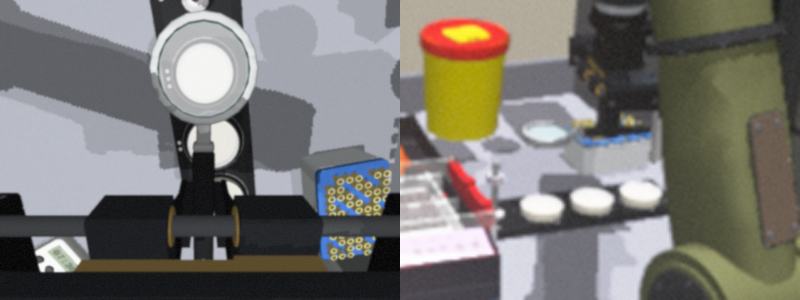

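The loupe is held level above seat 3: lens (203,70) concentric around the dish in the wrist tile. Now down.

```bash
python3 -m handwheel '[[0.01,0.0009,0.0007,0.01,0,0,0],[0.01,0,0,0.015,0,0,0],[0.01,0,0,0.015,0,0,0],[0.01,0,0,0.01,0,0,0],[0.01,0,0,0.005,0,0,0],[0.01,0,0,0,0,0,0],[0.01,0,0,0,0,0,0],[0.01,0,0,0,0,0,0]]'; cat > fin.py <<'E'
from h import *
from bench import ctrl
import sys
s=ctrl.get_state(); print(s["position"],s["tool_rot"],s["grip_width"])
im,d,c=snap("wrist",sys.argv[1]); P=world(d,c)
L=s["position"]+[.0144,.0849,.0042]
r=np.hypot(P[...,0]-L[0],P[...,1]-L[1]); m=(abs(P[...,2]-L[2])<.012)&(r<.036)
q=P[m]; print("expected lens",L,"span centre x",(q[:,0].min()+q[:,0].max())/2,"y",q[:,1].max()-.0335)
f=m&(r>.031)&(r<.0335); A=np.c_[P[f][:,:2]-L[:2],np.ones(f.sum())]; print("frame",f.sum(),np.median(P[...,2][f]),np.linalg.lstsq(A,P[f][:,2],rcond=None)[0])
h=(abs(P[...,2]-L[2])<.015)&(abs((P[...,0]-L[0])*.9866-(P[...,1]-L[1])*.1633)<.005)&(P[...,1]<L[1]-.052); print("handle top",h.sum(),np.median(P[...,2][h]))
rp=np.hypot(P[...,0]-.6248,P[...,1]+.0415); k=(rp>.006)&(rp<.0105)&(P[...,2]>.06)&(P[...,2]<.09); print("collar",k.sum(),np.percentile(P[...,2][k],[25,50,75]))
t=(rp<.0045)&(P[...,2]>.09); print("post top",t.sum(),np.median(P[...,2][t]))
E
python3 fin.py w17
```

```text
time: 30.32
position: [0.6096, -0.198, 0.0704]
tool_rot: [2.396, 2.031, 0.001]
ft_force: [-0.4, 0.1, -1.2]
grip_width: 0.179
grip_force: 35.0
[ 0.6095864  -0.19803875  0.07035117] [2.39586103e+00 2.03089264e+00 1.21252737e-03] 0.17905664913518973
expected lens [ 0.6239864  -0.11313875  0.07455117] span centre x 0.6239705091281604 y -0.11323850026846999
frame 1748 0.07840210046662127 [ 0.00029559 -0.00021721  0.07836208]
handle top 1908 0.07882734145789151Traceback (most recent call last):
  File "fin.py", line 11, in <module>
    rp=np.hypot(P[...,0]-.6248,P[...,1]+.0415); k=(rp>.006)&(rp<.0105)&(P[...,2]>.06)&(P[...,2]<.09); print("collar",k.sum(),np.percentile(P[...,2][k],[25,50,75]))
                                                                                                                             ~~~~~~~~~~~~~^^^^^^^^^^^^^^^^^^^^^^^^
    return _quantile_unchecked(
        a, q, axis, out, overwrite_input, method, keepdims, weights)
    return _ureduce(a,
                    func=_quantile_ureduce_func,
    ...<5 lines>...
                    overwrite_input=overwrite_input,
                    method=method)
    r = func(a, **kwargs)
    result = _quantile(arr,
                       quantiles=q,
    ...<2 lines>...
                       out=out,
                       weights=wgt)
    slices_having_nans = np.isnan(arr[-1, ...])
                                  ~~~^^^^^^^^^
IndexError: index -1 is out of bounds for axis 0 with size 0
```

```bash
sed -i '/^rp=/,$d' fin.py; python3 -m handwheel '[[0.01,-0.0007,-0.0015,0.0015,0,0,0],[0.01,0,0,0.0015,0,0,0],[0.01,0,0,0,0,0,0],[0.01,0,0,0,0,0,0],[0.01,0,0,0,0,0,0],[0.01,0,0,0,0,0,0]]'; python3 fin.py w18
```

```text
time: 31.12
position: [0.6076, -0.1984, 0.0668]
tool_rot: [2.396, 2.031, 0.0]
ft_force: [-0.0, -0.4, -1.5]
grip_width: 0.173
grip_force: 35.0
[ 0.60761907 -0.1983762   0.06680077] [2.39635724e+00 2.03144252e+00 1.11512301e-04] 0.1733215561522853
expected lens [ 0.62201907 -0.1134762   0.07100077] span centre x 0.6219871142357299 y -0.11346561251601875
frame 1746 0.07485432211908785 [-0.00123838  0.00103705  0.07481572]
handle top 1907 0.07526242402997052
```

```bash
python3 -m handwheel '[[0.01,0,0.0003,-0.0006,0,0,0],[0.01,0,0,0,0,0,0],[0.01,0,0,0,0,0,0],[0.01,0,0,0,0,0,0],[0.01,0,0,0,0,0,0],[0.01,0,0,0,0,0,0],[0.01,0,0,0,0,0,0],[0.01,0,0,0,0,0,0]]'; python3 fin.py w19; python3 - <<'E'
from h import *
im,d,c=snap("scene","s19"); P=world(d,c); a,da,ca=load("scene0"); P0=world(da,ca)
for q in ((.6198,-.1914),(.6172,-.2694)):
    el,m=disc(im,P,q,.04,.015,.03); print(m.sum(),np.round(el[0],1),onz(c,el[0],.022).round(4))
diff=(cv2.absdiff(im,a).max(2)>60).astype(np.uint8); n,l,st,ce=cv2.connectedComponentsWithStats(diff)
print([(ce[i].round().tolist(),int(st[i,4])) for i in range(1,n) if st[i,4]>25])
E
```

```text
time: 32.17
position: [0.6079, -0.1984, 0.0674]
tool_rot: [2.396, 2.031, 0.0]
ft_force: [0.4, -0.4, -1.4]
grip_width: 0.178
grip_force: 35.0
[ 0.60788773 -0.1984461   0.06738691] [2.39639418e+00 2.03141372e+00 8.54653623e-05] 0.17815756637721092
expected lens [ 0.62228773 -0.1135461   0.07158691] span centre x 0.622299705825716 y -0.11346543648815312
frame 1725 0.07545998083625069 [-0.00118987  0.00083812  0.07538903]
handle top 1904 0.07583787709532692
159 [343.3 227.2] [[ 0.6082 -0.1977  0.022 ]]
306 [369.2 235.6] [[ 0.6141 -0.2706  0.022 ]]
[([20.0, 77.0], 1617), ([146.0, 97.0], 6363), ([46.0, 73.0], 770), ([153.0, 56.0], 29), ([254.0, 77.0], 86), ([356.0, 84.0], 52), ([356.0, 153.0], 3712), ([284.0, 114.0], 890), ([96.0, 185.0], 10956), ([64.0, 123.0], 57), ([47.0, 133.0], 114), ([58.0, 136.0], 66), ([315.0, 210.0], 366), ([343.0, 228.0], 220), ([277.0, 258.0], 2232), ([75.0, 238.0], 33), ([320.0, 285.0], 340), ([149.0, 316.0], 117), ([93.0, 319.0], 112), ([170.0, 335.0], 140), ([139.0, 339.0], 129), ([160.0, 338.0], 90), ([193.0, 349.0], 188), ([92.0, 370.0], 157), ([151.0, 375.0], 38), ([194.0, 379.0], 63)]
```

Lens is at (0.6223, -0.1135, 0.0716), level, and at the collar's height. Control and bystanders are unmoved (the seat 2 dish is partly hidden by the loupe in this view).

```bash
python3 -c "
from bench import ctrl
print(ctrl.close_job())"
```

```text
the job is handed in; nothing more can be done
None
```

The job is handed in at about 32 s: the upper dish is in seat 2 and the lower in seat 3, both flat, the control dish is undisturbed, and the loupe is held level over seat 3 with its lens about 71.6 mm above the bench, against a collar height I measured as about 71.5 mm.

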